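Hold the model tower in the gluing cradle

TASK

Take the round white tower with the roof collar out of the drying rack and lay it in the V-shaped gluing cradle, its plain foot end up against the end plate and the collar sticking out at the open end. Finish while still holding it there with the gripper, pushed gently down with about 15 N so that it bears fully on both faces of the V, and do not let go. Leave the plain column and the other things on the table where they are.

Things in the scene. Friction and masses are not known exactly. Their poses are not given: they have to be found in the camera images.
- tower: the round tower: white barrel 36 mm in diameter, 160 mm long, with a wider round roof collar (50 mm across, 12 mm thick) on one end; 0.15 to 0.25 kg. It lies level in a rack lane, axis 40 mm above the table, open below its middle. Origin on the axis at mid-barrel; x runs along the barrel to the plain foot end (foot face at x = +80, collar x = -80 to -92 mm); may be rolled about x
- tower_foot (a point): centre of the tower's plain foot face
- tower_shoulder (a point): centre of the barrel's other end, where the collar begins
- cradle: gluing cradle, fixed: base 160 x 80 x 12 mm, two 90 degree V saddles in line along its x (28 mm long each, centred at x = -45 and +45 mm, free down to the base between them, mouth 48 mm wide, top edge 54 mm above the table), upright end plate at the +x end, 72 mm high, inner face at x = +80 mm; -x end open. Origin on the table under the middle between the saddles; z up
- cradle_seat (a point): where the tower's origin lies when it is fully seated with its foot touching the end plate: 55 mm above the table over the cradle's origin; the tower's x axis then points along the cradle's x axis
- flank_left: the two polished, slippery aluminium V faces (friction about 0.15) on the cradle's +y side (one per saddle); same frame as the cradle
- flank_right: the two polished, slippery aluminium V faces (friction about 0.15) on the cradle's -y side (one per saddle); same frame as the cradle
- rack: drying rack, fixed: two wooden crossbars 22 mm high, 24 mm wide, 200 mm long along its y, at x = -50 and +50 mm on a 4 mm board 130 x 200 mm; 5 mm high ridges on them form two lanes along x at y = +50 and -50 mm (ridges and bars leave the middle of each lane free). Origin on the table under its middle
- column: the plain white column, a smooth cylinder 26 mm in diameter and 170 mm long, without collar, lying in the rack's other lane; origin at its middle on its axis, x along the axis. Not wanted: leave it in the rack
- glue: bystander: white glue bottle, 36 mm in diameter, 110 mm tall, standing between rack and cradle; origin under its foot
- block: bystander: white model building 40 x 40 x 75 mm tall, standing between rack and cradle; origin under its foot
- tape: bystander: roll of paper tape lying flat, 90 mm outside, 24 mm high; origin underneath its centre
- ruler: bystander: flat metal ruler 30 x 250 x 5 mm; origin underneath its centre
- flask: bystander: dark steel drinking flask, 66 mm in diameter, 190 mm tall; origin under its foot
- house: bystander: stepped white model building 70 x 100 x 70 mm tall; origin under its foot
- mug: bystander: white mug 80 mm in diameter, 90 mm tall, handle at its +y; origin under its foot
Things that resemble listed ones, but are neither listed nor needed, are in the scene too. Several things look just like the rack: the one meant starts farthest to the robot's right. What is shaped like the tower but green is not meant.

How it is judged:
On the way:
1. the tower is lifted clear of the rack in the gripper (contact force between the fingers and tower above 3 N and height (world z) of each of tower_foot, tower_shoulder above 0.075 m and contact force between tower and rack below 0.1 N), for 0.2 s.
At the end, for the whole second after the job is handed in: The tower lies at rest in the cradle's V: foot and shoulder centres within 2.5 mm of the seated axis sideways and in height, foot within 6 mm of the end plate; the fingers still bear on it (over 3 N) and it presses on the left and on the right V faces with 3 to 30 N each (contact force between each of the fingers, flank_left, flank_right and tower above 3 N and linear speed of tower below 0.01 m/s and x of tower_foot in the frame of cradle between 0.074 and 0.0825 m and y of tower_foot in the frame of cradle between -0.0025 and 0.0025 m and z of tower_foot in the frame of cradle between 0.0525 and 0.0575 m and y of tower_shoulder in the frame of cradle between -0.0025 and 0.0025 m and z of tower_shoulder in the frame of cradle between 0.0525 and 0.0575 m and contact force between each of flank_left, flank_right and tower below 30 N); the arm keeps its last pose, push and grip.
It fails at once if the plain column or a bystander is shifted by more than 30 mm (distance of any of column, glue, block, tape, ruler, flask, house, mug from where it was at the start of the episode above 0.03 m).
It fails at once if the tower is rammed into the cradle (over 60 N) (contact force between tower and cradle above 60 N).
It also fails if it takes over 45 s, if anything falls off the work surface, if the arm or the gripper's body presses on something with over 40 N, if the wrist force passes 120 N, or if a joint passes its speed limit or range.

ROBOT

A 6-joint arm with a two-finger parallel gripper is mounted at the origin on the work surface. World frame = base frame: x ahead of the robot, y to its left, z up, the work surface at z = 0. Lengths are in m, angles in rad, forces in N, time in s.
With the tool pointing down it reaches from about 0.25 to 0.775 m from the base axis. Payload 4 kg.
Tool frame: the origin (TCP) lies between the finger pads; the fingertips stand 14 mm ahead of it and the grasp point (between the pads) lies 5 mm behind it (ctrl.nose_length is the distance from the TCP to the fingertips, in m); z points along the fingers, y is the direction in which the jaws open and shut (so a half turn about z gives the same grasp; the last joint's range is limited). The gripper opens to 94 mm and grips with 3 to 60 N. Pads are 16 mm wide; open, the fingers measure 119 mm over their backs; the gripper's body (75 mm by 177 mm) begins 78 mm behind the grasp point.
Start: joints at [1.172, 0.087, 1.371, -0, 1.684, -0.103], TCP at [0.16, 0.526, 0.182] pointing down, gripper open.
Joint ranges: [-3.1, 3.1], [-0.76, 2.03], [0.27, 2.55], [-1.08, 4.22], [0.17, 2.65], [-2.57, 2.57]. Speed limits (rad/s): [2.79, 2.79, 3.14, 3.14, 3.14, 3.14].

INTERFACE

Orientations are given as a rotation vector (axis times angle).
In Python, from rig import ctrl, optics gives the robot as it stands. The module is installed in compiled form; this text tells all that it offers.
- The arm moves only by the tool arm_command, never from a script. Its argument "plan" is a list of rows, each a list of 6 numbers: the shift along the tool's x, y, z in cm, then the turn, a rotation vector about the tool's x, y, z in degrees. In form: [[tx, ty, tz, ax, ay, az], ...]. A call has 1 to 10 rows; each row shifts and turns the pose as measured when the row begins, along the tool's axes as they then stand; what a row does not reach is not made up. A row lasts 1/8 s, in which the tool goes at most 62.5 mm and 10.7 degrees, less where a joint would pass 70% of its speed; a pose out of reach is approached as far as the arm can. A call is refused whole if a number of a shift passes 6.25 or a number of a turn 10.7, either way. A call with a gripper value outside its range is refused whole. "fingers" is the opening in per cent of the stroke, from 0 (shut) to 100 (fully open), set as the call begins (left out, the last holds). The fingers move at their own pace and stop on an object; the grip force is fixed at half the most. Time passes only in rows, so rows that do not move let the fingers close. It gives the time, the measured TCP pose, the force and the opening at its end, in the units of the state.
- ctrl.get_obs(): the state, without advancing time (a new reading comes with each control period).
- optics.capture(name): name is "side" or "top" or "wrist"; returns the picture (420x560x3 uint8, blue, green, red); there is no depth.
- optics.camera_info(name): a dict with "fx", "fy", "cx", "cy" (pixels), "R" (3x3) and "t" (3): a world point X has camera coordinates R X + t. Camera axes: x right, y down, z forward; pixel columns grow to the right and rows downward; lengths in m; the calibration is good to about 2 mm. A picture is of the moment at which its call begins: read the wrist's pose just before it. camera_info takes no time and is no camera call; for the wrist camera it gives the pose at the moment of the call.
- ctrl.job_done(): hands the job in, once; it reports no verdict.
The state is a dict: "time_s": time; "joint_pos": joint angles; "qd": joint speeds; "joint_efforts": joint torques, N m; "tool_pos": TCP position; "orientation": TCP orientation; "force": force on the tool from outside, world axes, zero at the start; "moment": the same for the moment, N m; "grip_width": opening from 0.0 (shut) to 1.0 (fully open).
Only numpy, scipy, OpenCV 4.12 (cv2) and the standard library are available. Lean on these libraries where they do the work, as an engineer would, in place of code of your own. Each camera call takes 0.05 s, during which the arm holds its last target. There are 200 camera calls.

## Working session

There is one attempt and no reset: what is moved stays moved. The work goes in short steps, Python scripts to look and compute and a tool call to move; the robot and the scene stay as the last step left them, time stands still between calls to the robot, and variables do not carry over. Pictures are saved under pics/ and viewed, about 8 in all and at most 12, crops included, and the job is handed in when it is done.

Besides the shell and the picture viewer there is one more tool, called by a JSON object that holds its "method" and its "body". arm_command: Moves the arm, as the interface text tells. Its arguments: {"type":"object","properties":{"plan":{"type":"array"},"fingers":{"type":"number"}},"required":["plan"]}

```bash
mkdir -p pics
cat > h.py <<'E'
import numpy as np, cv2
from rig import ctrl, optics
from scipy.spatial.transform import Rotation as Ro
def ray(ci,u,v,z):
    R=np.array(ci["R"]);t=np.array(ci["t"]).ravel();o=-R.T@t
    d=R.T@np.array([(u-ci["cx"])/ci["fx"],(v-ci["cy"])/ci["fy"],1]);return o+d*(z-o[2])/d[2]
def proj(ci,X):
    c=np.array(ci["R"])@np.array(X)+np.array(ci["t"]).ravel();return ci["fx"]*c[0]/c[2]+ci["cx"],ci["fy"]*c[1]/c[2]+ci["cy"]
E
python3 - <<'E'
from h import *
for n in("top","side"):
    im=optics.capture(n);cv2.imwrite(f"pics/{n}0.png",im);cv2.imwrite(f"pics/{n}0b.png",cv2.resize(im,(784,588)))
    c=optics.camera_info(n);print(n,c)
o=ctrl.get_obs();print(o,ctrl.nose_length)
E
```

```text
top {'fx': 495.6384063285026, 'fy': 495.6384063285026, 'cx': 284.54782007993873, 'cy': 211.61528525888423, 'R': array([[-0.00543239, -0.99983425, -0.01737713],
       [-0.98481562,  0.00836452, -0.1734019 ],
       [ 0.17351851,  0.01617128, -0.98469783]]), 't': array([-0.06646051,  0.50805849,  1.57227828])}
side {'fx': 408.5497671804805, 'fy': 408.5497671804805, 'cx': 272.4606447315029, 'cy': 210.24327034054957, 'R': array([[ 0.99771928, -0.06732377, -0.00487402],
       [-0.05450429, -0.76093079, -0.64653972],
       [ 0.0398187 ,  0.6453308 , -0.76286475]]), 't': array([-0.49643371,  0.00782475,  1.37033676])}
{'time_s': 0.1, 'joint_pos': array([ 1.17189661e+00,  8.78652709e-02,  1.37209150e+00, -1.28276848e-06,
        1.68358371e+00, -1.03075847e-01]), 'qd': array([ 1.98857297e-03,  1.77168362e-04, -1.93914939e-03, -4.45441416e-04,
        2.11696891e-05, -9.96960139e-04]), 'joint_efforts': array([ 2.00689414e-03, -3.41251802e+01, -3.03302443e+01,  7.19288411e-02,
        3.03562114e-02, -9.67488268e-05]), 'tool_pos': array([0.16012439, 0.52561769, 0.1810358 ]), 'orientation': array([-4.62915437e-01, -3.10681080e+00,  2.96381984e-03]), 'force': array([-0.49331774,  0.20410866,  0.50977397]), 'moment': array([ 0.05157267,  0.00788905, -0.02360336]), 'grip_width': 1.0007062330190546} 0.014
```

View pics/top0b.png

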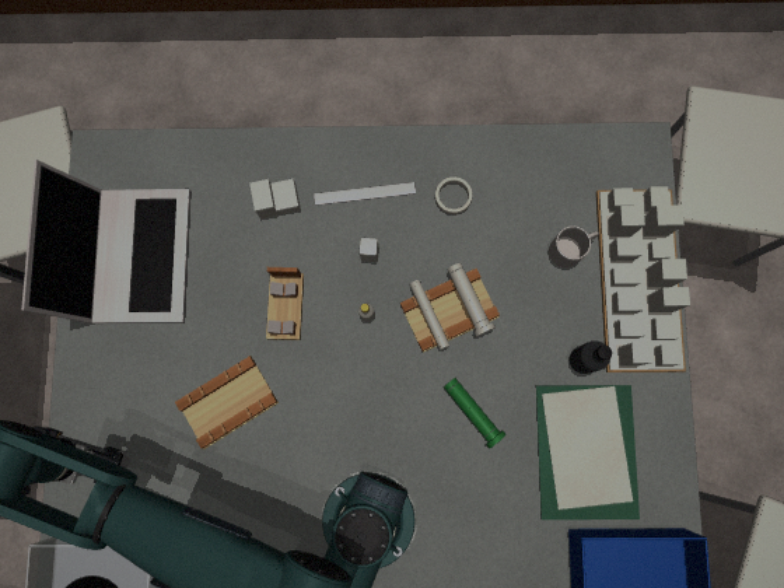

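View pics/side0b.png

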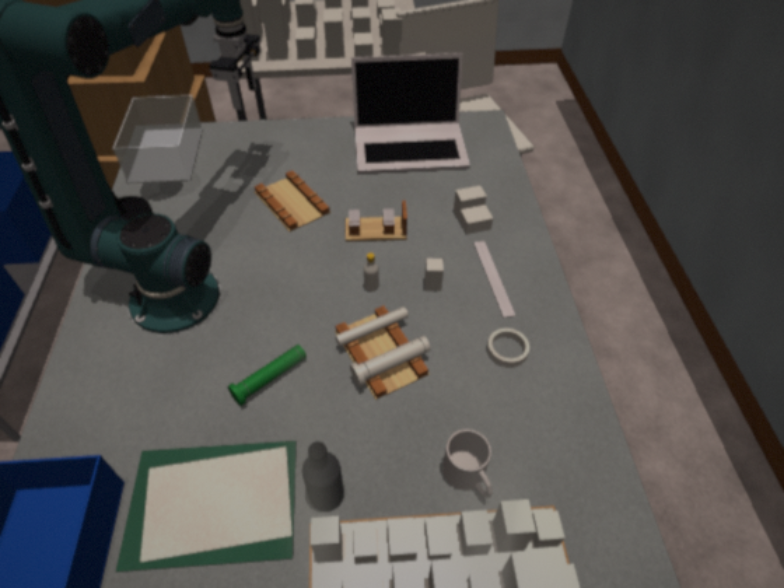

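The top view (scaled 1.4×) shows the tower in the right-hand rack: collar at (484,330), foot at (457,268), plain column to its left. The cradle is at (284,305) with its end plate at the far end (284,270). The glue and block stand between rack and cradle at x≈366, and the side view agrees.

Run:
```python
from h import *
c=optics.camera_info("top")
P=lambda u,v,z:ray(c,u/1.4,v/1.4,z).round(4)
print("tower foot",P(456,267,.05),"collar",P(485,331,.05))
print("column",P(415,284,.03),P(443,346,.03))
print("cradle base near L,R",P(266,339,.012),P(300,339,.012)," plate",P(269,268,.072),P(299,268,.072))
print("glue",P(365,310,.1),"block",P(368,245,.075))
im=cv2.imread("pics/top0.png")
x0,y0=170,170
cv2.imwrite("pics/crop1.png",cv2.resize(im[170:270,170:370],(800,400),interpolation=cv2.INTER_CUBIC))
w=optics.camera_info("wrist");o=ctrl.get_obs()
Rt=Ro.from_rotvec(o["orientation"]).as_matrix();print("tool R",Rt.round(3))
Rc=np.array(w["R"]);C=-Rc.T@np.array(w["t"]).ravel()
print("cam in tool",(Rt.T@(C-o["tool_pos"])).round(4),"axes",(Rt.T@Rc.T).round(3),w["fx"])
```

```text
tower foot [ 0.5747 -0.205   0.05  ] collar [ 0.4239 -0.2685  0.05  ]
column [ 0.539  -0.1091  0.03  ] [ 0.3921 -0.1726  0.03  ]
cradle base near L,R [0.4135 0.2432 0.012 ] [0.4129 0.1629 0.012 ]  plate [0.5715 0.2283 0.072 ] [0.5709 0.1588 0.072 ]
glue [0.4671 0.004  0.1   ] block [ 0.6232 -0.0008  0.075 ]
tool R [[-0.957  0.292 -0.001]
 [ 0.292  0.957 -0.002]
 [ 0.    -0.002 -1.   ]]
cam in tool [ 0.0775 -0.0005 -0.2005] axes [[ 0.001 -0.963 -0.269]
 [ 1.     0.001  0.001]
 [-0.001 -0.269  0.963]] 346.49103675827195
```

View pics/crop1.png

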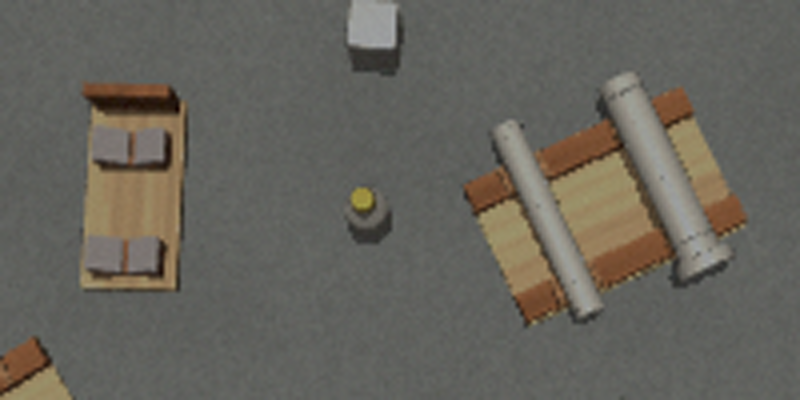

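The crop shows the cradle's two saddle pairs, with the end plate on the far side. The tower's foot end is at the upper left, (622,85) in the crop, and the collar at the lower right, (700,258). I'll move over the cradle first, turning on the way.

{"method": "arm_command", "body": {"plan": [[-5.2,-2.7,-0.9,0,0,0],[-5.2,-2.7,-0.9,0,0,0],[-5.2,-2.7,-0.9,0,0,0],[-5.2,-2.7,-0.9,0,0,0],[-5.2,-2.7,-0.9,0,0,0],[-5.2,-2.7,-0.9,0,0,0],[-5.2,-2.7,-0.9,0,0,0],[-5.2,-2.7,-0.9,0,0,0],[0,0,0,0,0,0]], "fingers": 100}}

```text
time_s: 1.23
tool_pos: [0.5037, 0.1878, 0.2487]
orientation: [-0.456, -3.102, 0.015]
force: [-0.6, 0.9, -0.2]
grip_width: 1.0
```

{"method": "arm_command", "body": {"plan": [[0,0,0,0,0,10.7],[0,0,0,0,0,10.7],[0,0,0,0,0,10.7],[0,0,0,0,0,10.7],[0,0,0,0,0,10.7],[0,0,0,0,0,10.7],[0,0,0,0,0,10.7],[0,0,0,0,0,10.7],[0,0,0,0,0,10.7],[0,0,0,0,0,10.7]]}}

```text
time_s: 2.48
tool_pos: [0.492, 0.1977, 0.2423]
orientation: [-2.769, -1.471, 0.038]
force: [-0.2, 0.3, -0.2]
grip_width: 1.001
```

{"method": "arm_command", "body": {"plan": [[0,0,0,0,0,10.7],[0,0,0,0,0,10.7],[0,0,0,0,0,10.7],[0,0,0,0,0,10.7],[0,0,0,0,0,10.7],[0,0,0,0,0,6],[0,0,0,0,0,0]]}}

```text
time_s: 3.35
tool_pos: [0.4826, 0.2058, 0.2382]
orientation: [3.133, -0.102, -0.055]
force: [-1.3, -0.6, -0.9]
grip_width: 1.001
```

Run:
```python
from h import *
w=optics.camera_info("wrist");im=optics.capture("wrist");cv2.imwrite("pics/w1.png",im)
import pickle;pickle.dump(w,open("w1.pkl","wb"))
o=ctrl.get_obs();print(o["tool_pos"],o["joint_pos"],Ro.from_rotvec(o["orientation"]).as_matrix().round(3),o["time_s"],o["force"])
```

```text
[0.48260755 0.2057936  0.23820875] [0.29121628 0.05533529 1.29488187 0.00542655 1.82662053 1.92781555] [[ 0.997 -0.064 -0.035]
 [-0.065 -0.998 -0.005]
 [-0.035  0.007 -0.999]] 3.4 [-0.21973007  0.49425502 -0.29879109]
```

View pics/w1.png

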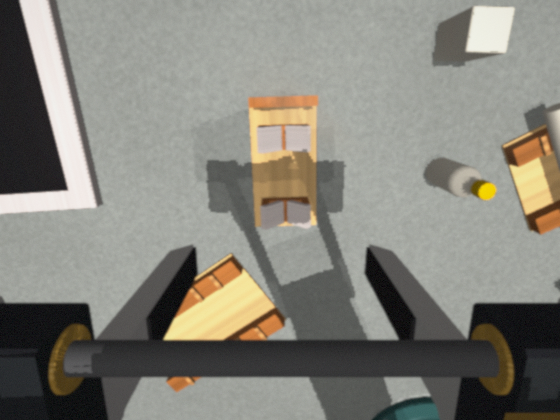

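The wrist view shows the cradle upright in the picture, with the end plate at (283,101) and the V valleys near (284,140) and (285,212). I'll enlarge it to read the edges.

Run:
```python
import cv2
im=cv2.imread("pics/w1.png")[88:236,235:335]
cv2.imwrite("pics/w1c.png",cv2.resize(im,None,fx=4,fy=4,interpolation=cv2.INTER_CUBIC))
```

```text
(no output)
```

View pics/w1c.png

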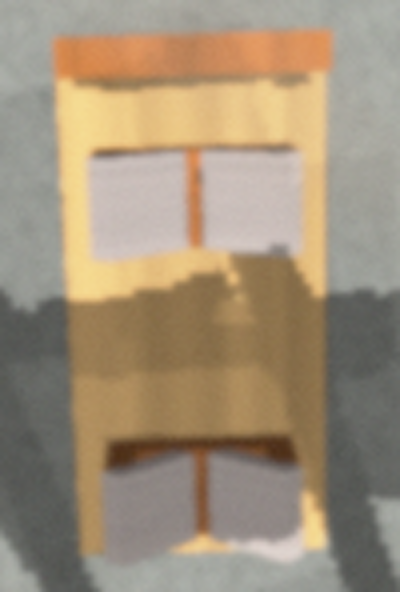

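Run:
```python
from h import *
import pickle;w=pickle.load(open("w1.pkl","rb"))
P=lambda x,y,z:ray(w,235+(x+.5)/4-.5,88+(y+.5)/4-.5,z).round(4)[:2]
print("cam",(-np.array(w["R"]).T@w["t"]).round(3))
nl,nr,fl,fr=P(80,553,.012),P(327,550,.012),P(58,85,.012),P(329,78,.012)
print("near",nl,nr,"far",fl,fr,"width",nl[1]-nr[1],fl[1]-fr[1])
d=(fl+fr)/2-(nl+nr)/2;print("yaw base",np.degrees(np.arctan2(d[1],d[0])),np.linalg.norm(d))
tl,tr,bl,br=P(92,152,.054),P(302,152,.054),P(93,260,.054),P(302,254,.054)
print("far saddle",tl,tr,bl,br,(tl+tr+bl+br)/4)
nbl,nbr=P(105,558,.054),P(301,550,.054);print("near saddle near corners",nbl,nbr,P(203,536,.025))
print("valley far",P(197,152,.03),P(197,246,.03))
print("plate top far/near",P(55,37,.072),P(331,33,.072),P(57,77,.072),P(331,70,.072))
print("plate foot z.012",P(195,80,.012))
```

```text
cam [0.568 0.201 0.436]
near [0.417 0.242] [0.4127 0.1618] far [0.5627 0.2358] [0.5596 0.1564] width 0.0802 0.0794
yaw base -2.2702774162523998 0.1464149241027021
far saddle [0.5456 0.2248] [0.5419 0.1687] [0.5168 0.227 ] [0.5148 0.1697] [0.529775 0.19755 ]
near saddle near corners [0.43   0.2307] [0.4287 0.1733] [0.4247 0.2017]
valley far [0.5422 0.1965] [0.5157 0.1981]
plate top far/near [0.575  0.2306] [0.5715 0.1619] [0.5655 0.2309] [0.5627 0.1621]
plate foot z.012 [0.5616 0.1956]
```

The cradle origin is about (0.486, 0.199) with yaw about −2.4°. The base's near edge disagrees with this by about 1 cm, because the base is offset towards the plate. Force contact will settle the x position. Now over to the tower.

{"method": "arm_command", "body": {"plan": [[0.5,5.5,0,0,0,0],[0.5,5.5,0,0,0,0],[0.5,5.5,0,0,0,0],[0.5,5.5,0,0,0,0],[0.5,5.5,0,0,0,0],[0.5,5.5,0,0,0,0],[0.5,5.5,0,0,0,0],[0.5,5.5,0,0,0,0]]}}

```text
time_s: 4.4
tool_pos: [0.4986, -0.2399, 0.238]
orientation: [3.137, -0.054, -0.055]
force: [1.9, -0.7, -0.6]
grip_width: 0.999
```

{"method": "arm_command", "body": {"plan": [[0,0,0,0,0,-9],[0,0,0,0,0,-9],[0,0,0,0,0,-9],[0,0,0,0.4,2,0],[0,0,0,0,0,0]]}}

```text
time_s: 5.03
tool_pos: [0.4977, -0.2425, 0.2353]
orientation: [-3.039, -0.695, 0.006]
force: [-0.2, 0.1, -0.9]
grip_width: 0.998
```

Run:
```python
from h import *
w=optics.camera_info("wrist");im=optics.capture("wrist");cv2.imwrite("pics/w2.png",im)
import pickle;pickle.dump(w,open("w2.pkl","wb"))
o=ctrl.get_obs();print(o["tool_pos"],o["joint_pos"],Ro.from_rotvec(o["orientation"]).as_matrix().round(3),o["time_s"],o["force"])
```

```text
[ 0.49779022 -0.24236099  0.23519261] [-0.56540223  0.10704676  1.24515522  0.01499879  1.80955165  0.55869638] [[ 0.9    0.435 -0.009]
 [ 0.435 -0.9    0.023]
 [ 0.002 -0.025 -1.   ]] 5.075 [1.14968395 0.59383742 0.92149789]
```

View pics/w2.png

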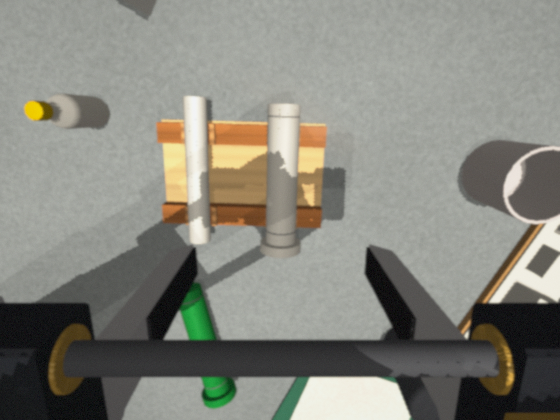

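The view shows the tower with its foot at (285,104) and collar at (281,245), and the barrel about 31 px wide. Next I measure its axis from row profiles.

Run:
```python
from h import *
import pickle;w=pickle.load(open("w2.pkl","rb"))
im=cv2.GaussianBlur(cv2.imread("pics/w2.png"),(3,3),0);s=cv2.cvtColor(im,cv2.COLOR_BGR2HSV)
m=(s[...,1]<60)
L=[]
for v in range(140,208,6):   # rows over the rack board (coloured background)
    u=283;a=u
    while m[v,a-1]:a-=1
    b=u
    while m[v,b+1]:b+=1
    L.append((v,a-.5,b+.5))
print(L)
pts=np.array([(ray(w,a,v,.045)+ray(w,b,v,.045))/2 for v,a,b in L])[:,:2]
c=pts.mean(0);d=np.linalg.svd(pts-c)[2][0];d*=np.sign(d[0])
print("centre",c,"yaw",np.degrees(np.arctan2(d[1],d[0])))
F=ray(w,285,104,.055)[:2];S=ray(w,281,234,.058)[:2]
S2=ray(w,280,257,.042)[:2]
for p in(F,S,S2):print((p-c)@d,(p-c)@[-d[1],d[0]])
f=(F-c)@d;O=c+d*(f-.080);s_=(S-c)@d;print("origin from foot",O,"from shoulder",c+d*(s_+.08))
o=ctrl.get_obs();R=Ro.from_rotvec(o["orientation"]).as_matrix()
T=np.r_[O-.010*d,.035];print("target",T,"tool delta cm",(R.T@(T-o["tool_pos"])*100).round(2),"tool yaw",np.degrees(np.arctan2(R[1,0],R[0,0])))
```

```text
[(140, 267.5, 297.5), (146, 267.5, 297.5), (152, 267.5, 297.5), (158, 267.5, 297.5), (164, 267.5, 296.5), (170, 267.5, 296.5), (176, 267.5, 296.5), (182, 267.5, 296.5), (188, 266.5, 296.5), (194, 266.5, 296.5), (200, 266.5, 295.5), (206, 266.5, 295.5)]
centre [ 0.51013895 -0.23357109] yaw 24.461504142724447
0.0750015417764 -0.001653551102454119
-0.06829156532763293 -0.0009303324261262114
-0.10362556535024058 -0.00015030362603521687
origin from foot [ 0.50558915 -0.23564086] from shoulder [ 0.52079643 -0.22872284]
target [ 0.49648675 -0.23978168  0.035     ] tool delta cm [-0.04  0.21 20.02] tool yaw 25.78747495503342
```

{"method": "arm_command", "body": {"plan": [[0,0,0,-1.4,0,1.6],[0,0,4,0,0,0],[0,0,4,0,0,0],[0,0,4,0,0,0],[0,0,2,0,0,0],[0,0,0,0,0,0]]}}

```text
time_s: 5.82
tool_pos: [0.4994, -0.2413, 0.0936]
orientation: [3.067, 0.645, 0.01]
force: [-0.4, 0.1, -0.1]
grip_width: 1.0
```

```bash
cat >> h.py <<'E'
def st(T=None):
    o=ctrl.get_obs();R=Ro.from_rotvec(o["orientation"]).as_matrix()
    print("pos",o["tool_pos"].round(4),"F",o["force"].round(1),"M",o["moment"].round(2),"w",round(o["grip_width"],3),"t",round(o["time_s"],2),"yaw",np.degrees(np.arctan2(R[1,0],R[0,0])).round(2),"fix rx,ry deg",(-np.degrees(R[2,1])*-1).round(2),(-np.degrees(R[2,0])).round(2))
    if T is not None: print("delta cm",(R.T@(np.array(T)-o["tool_pos"])*100).round(2))
E
python3 -c "
from h import *
st([.4956,-.2402,.035])"
```

```text
pos [ 0.4994 -0.2413  0.0936] F [-0.4  0.1 -0.1] M [-0.04  0.17 -0.02] w 1.0 t 5.83 yaw 23.77 fix rx,ry deg 0.48 -0.27
delta cm [-0.33 -0.31  5.86]
```

{"method": "arm_command", "body": {"plan": [[-0.3,-0.3,0,0.5,-0.3,0],[0,0,3,0,0,0],[0,0,2.8,0,0,0],[0,0,0,0,0,0]]}}

```text
time_s: 6.32
tool_pos: [0.4991, -0.2417, 0.0417]
orientation: [3.067, 0.644, 0.012]
force: [-0.0, 0.7, 0.3]
grip_width: 0.998
```

{"method": "arm_command", "body": {"plan": [[0,0,0,0,0,0],[0,0,0,0,0,0],[0,0,0,0,0,0],[0,0,0,0,0,0],[0,0,0,0,0,0],[0,0,0,0,0,0],[0,0,0,0,0,0],[0,0,0,0,0,0]], "fingers": 0}}

```text
time_s: 7.32
tool_pos: [0.5024, -0.2437, 0.048]
orientation: [3.06, 0.642, 0.023]
force: [-0.1, 0.3, 0.7]
grip_width: 0.184
```

```bash
python3 -c "
from h import *
st([.4956,-.2402,.035])
im=optics.capture('wrist');cv2.imwrite('pics/w3.png',im)"
```

```text
pos [ 0.5024 -0.2437  0.048 ] F [-0.1  0.3  0.7] M [-0.03  0.16 -0.02] w 0.184 t 7.33 yaw 23.69 fix rx,ry deg 1.01 -0.65
delta cm [-0.49 -0.61  1.29]
```

View pics/w3.png

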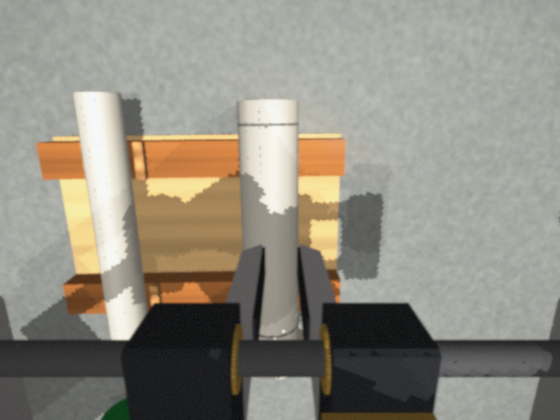

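The fingers read 17 mm, less than the 36 mm barrel. In the picture they overlap the barrel's left side, with the finger centre at 281 px against 271 px for the tower, so the grasp missed or slipped. Zero rows also creep (about 6 mm up). I'll check with the side camera.

```bash
python3 -c "
from h import *
im=optics.capture('side');c=optics.camera_info('side');u,v=proj(c,[.5,-.24,.05]);u=int(u);v=int(v);print(u,v)
cv2.imwrite('pics/s2.png',cv2.resize(im[v-60:v+50,u-75:u+75],None,fx=5,fy=5,interpolation=cv2.INTER_CUBIC))
o=ctrl.get_obs();st()
R=Ro.from_rotvec(o['orientation']).as_matrix()
for k in(-1,1):
  p=o['tool_pos']+R@[0,k*.0086,.014];a=proj(c,p);print('tip',k,p.round(4),(a[0]-u+75)*5,(a[1]-v+60)*5)
"
```

```text
278 254
pos [ 0.5024 -0.2437  0.0481] F [-0.3 -0.2  0.4] M [-0.09  0.13 -0.01] w 0.101 t 7.42 yaw 23.69 fix rx,ry deg 1.02 -0.65
tip -1 [ 0.4992 -0.236   0.0339] 376.4873125686992 314.24318734780456
tip 1 [ 0.5061 -0.2517  0.0342] 390.2456734307981 335.5977679405987
```

View pics/s2.png

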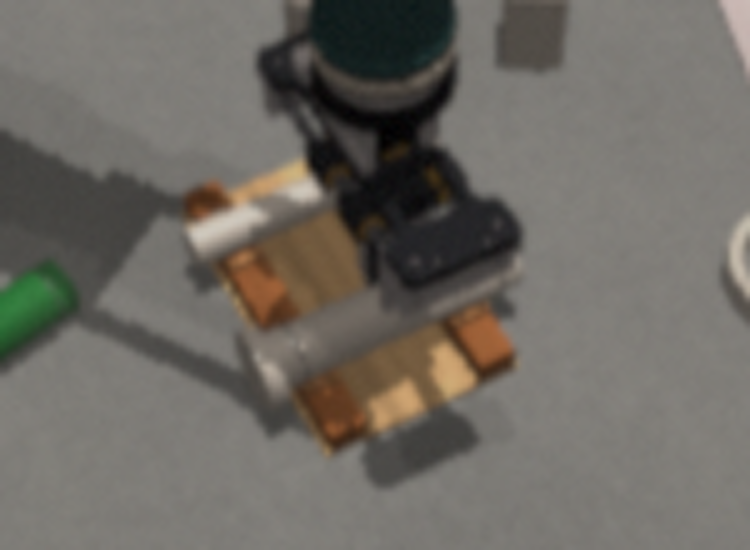

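The side view shows the closed fingers ending at the top of the tower, around (372,285), which is well above the predicted tip at (380,320). The wrist-view geometry agrees: the tips sit about 25 mm short of where the TCP frame says. I'll re-open, re-centre and go lower.

{"method": "arm_command", "body": {"plan": [[0,0,-1.5,0,0,0],[0,0,-1.5,0,0,0],[0,0,-1,1,-0.6,0],[0,0,0,0,0,0],[0,0,0,0,0,0],[0,0,0,0,0,0],[0,0,0,0,0,0],[0,0,0,0,0,0],[0,0,0,0,0,0],[0,0,0,0,0,0]], "fingers": 100}}

```text
time_s: 8.68
tool_pos: [0.5017, -0.2432, 0.0923]
orientation: [3.073, 0.645, 0.003]
force: [0.4, -0.4, -0.2]
grip_width: 0.998
```

Run:
```python
from h import *
import pickle
w=optics.camera_info("wrist");im=optics.capture("wrist");cv2.imwrite("pics/w4.png",im);pickle.dump(w,open("w4.pkl","wb"))
st([.4956,-.2402,.02])
s=cv2.cvtColor(cv2.GaussianBlur(im,(3,3),0),cv2.COLOR_BGR2HSV);m=s[...,1]<60
pts=[]
for v in range(150,240,8):
    r=np.flatnonzero(~m[v]);u=int(proj(w,[.503,-.237,.04])[0])
    u=275
    a=r[r<u].max() if (r<u).any() else 0;b=r[r>u].min() if (r>u).any() else 559
    print(v,a,b,end="; ")
    pts.append(((ray(w,a+.5,v,.042)+ray(w,b-.5,v,.042))/2)[:2])
pts=np.array(pts);print(pts.round(4).tolist())
```

```text
pos [ 0.5017 -0.2432  0.0923] F [-0.   0.1  0.2] M [ 0.    0.16 -0.  ] w 1.004 t 8.72 yaw 23.7 fix rx,ry deg 0.1 -0.11
delta cm [-0.45 -0.53  7.23]
150 247 296; 158 247 296; 166 248 296; 174 248 296; 182 248 296; 190 248 296; 198 249 296; 206 249 296; 214 249 296; 222 249 296; 230 250 296; 238 250 296; [[0.5493, -0.2159], [0.5441, -0.2182], [0.5389, -0.2208], [0.5336, -0.2231], [0.5281, -0.2255], [0.5227, -0.2279], [0.5172, -0.2306], [0.5116, -0.2331], [0.5059, -0.2355], [0.5001, -0.238], [0.4944, -0.2409], [0.4885, -0.2435]]
```

View pics/w4.png

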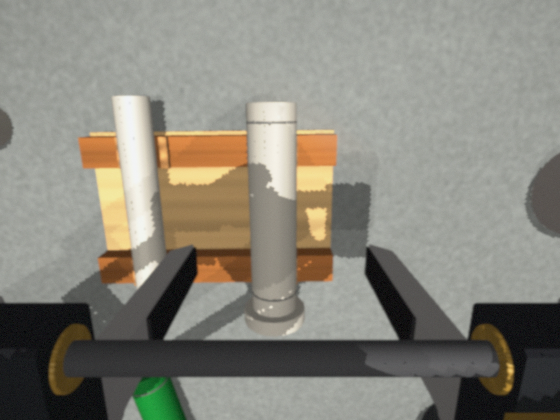

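The tower is still in its lane with its axis at column ~273, unmoved, and the fingers are centred near 281. I'll shift, then descend to TCP z≈0.02.

{"method": "arm_command", "body": {"plan": [[-0.55,-0.5,0,0,0,-0.7],[0,0,2,0,0,0],[0,0,2,0,0,0],[0,0,1.5,0,0,0],[0,0,1.0,0,0,0],[0,0,0,0,0,0]]}}

```text
time_s: 9.48
tool_pos: [0.4937, -0.2407, 0.0262]
orientation: [3.068, 0.667, 0.005]
force: [-0.7, 0.1, 0.1]
grip_width: 0.998
```

```bash
python3 -c "
from h import *
st([.4947,-.2407,.018])"
```

```text
pos [ 0.4937 -0.2407  0.0262] F [-0.7  0.1  0.1] M [0.01 0.1  0.01] w 0.998 t 9.47 yaw 24.52 fix rx,ry deg 0.17 -0.14
delta cm [0.08 0.04 0.82]
```

{"method": "arm_command", "body": {"plan": [[0.1,0,0.9,0,0,0],[0,0,0,0,0,0]]}}

```text
time_s: 9.72
tool_pos: [0.4954, -0.2406, 0.0176]
orientation: [3.066, 0.666, 0.007]
force: [0.6, 0.2, -0.7]
grip_width: 1.0
```

{"method": "arm_command", "body": {"plan": [[0,0,0,0,0,0],[0,0,0,0,0,0],[0,0,0,0,0,0],[0,0,0,0,0,0],[0,0,0,0,0,0],[0,0,0,0,0,0]], "fingers": 0}}

```text
time_s: 10.48
tool_pos: [0.4963, -0.2411, 0.0191]
orientation: [3.065, 0.666, 0.01]
force: [-0.7, 0.6, 1.0]
grip_width: 0.398
```

{"method": "arm_command", "body": {"plan": [[0,0,0,0,0,0],[0,0,0,0,0,0],[0,0,0,0,0,0]]}}

```text
time_s: 10.85
tool_pos: [0.4962, -0.2407, 0.0191]
orientation: [3.065, 0.667, 0.009]
force: [-0.2, -0.1, 1.9]
grip_width: 0.362
```

Gripped at 34 mm. Lifting.

{"method": "arm_command", "body": {"plan": [[0,0,-1.5,0,0,0],[0,0,-2,0,0,0],[0,0,-3,0,0,0],[0,0,-3,0,0,0],[0,0,-3,0,0,0],[0,0,-3,0,0,0],[0,0,-2,0,0,0],[0,0,0,0,0,0]]}}

```text
time_s: 11.85
tool_pos: [0.4948, -0.2411, 0.2041]
orientation: [3.062, 0.665, 0.012]
force: [0.9, -0.3, -1.3]
grip_width: 0.365
```

Run:
```python
from h import *
import pickle
w=optics.camera_info("wrist");im=optics.capture("wrist");cv2.imwrite("pics/w5.png",im);pickle.dump(w,open("w5.pkl","wb"))
st()
im2=optics.capture("side");c=optics.camera_info("side");o=ctrl.get_obs();u,v=map(int,proj(c,o["tool_pos"]))
b=cv2.resize(im2[v-50:v+60,u-75:u+75],(560,420),interpolation=cv2.INTER_CUBIC);cv2.imwrite("pics/w5s.png",cv2.resize(np.hstack([im,b]),(800,300)))
```

```text
pos [ 0.4943 -0.2408  0.2028] F [-1.1 -0.1 -1.1] M [-0.02  0.12  0.  ] w 0.363 t 11.9 yaw 24.5 fix rx,ry deg 0.47 -0.25
```

View pics/w5s.png

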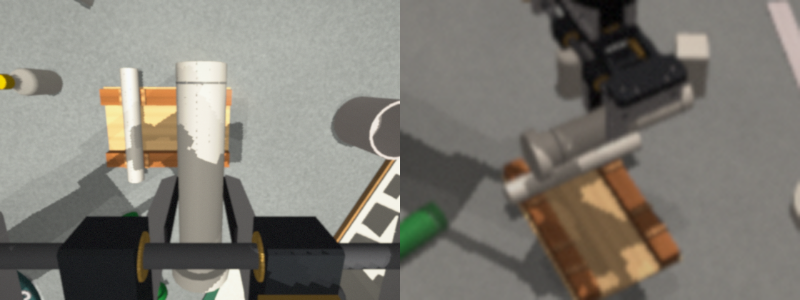

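The tower is held level in the gripper with its foot forward at row ~88 of the full picture, and the column is still in its lane. Now I measure the in-hand pose (foot position, height, pitch).

```bash
cat > meas.py <<'E'
from h import *
def meas(im,w,o,v0=110,v1=235,uc=281):
    g=cv2.GaussianBlur(im,(5,5),0).astype(float);Rt=Ro.from_rotvec(o["orientation"]).as_matrix()
    Rc=np.array(w["R"]);C=-Rc.T@np.array(w["t"]).ravel()
    G=np.abs(cv2.Sobel(g,cv2.CV_64F,1,0,ksize=3)).sum(2);out=[]
    def sub(r,a,b):
        k=a+np.argmax(r[a:b]);y=r[k-1:k+2];return k+.5*(y[0]-y[2])/(y[0]-2*y[1]+y[2])
    for v in range(v0,v1,4):
        a=sub(G[v],uc-50,uc-20);b=sub(G[v],uc+20,uc+50);out.append((v,a,b))
    out=np.array(out);keep=np.ones(len(out),bool)
    for _ in range(3):
        pa=np.polyfit(out[keep,0],out[keep,1],1);pb=np.polyfit(out[keep,0],out[keep,2],1)
        ra=out[:,1]-np.polyval(pa,out[:,0]);rb=out[:,2]-np.polyval(pb,out[:,0]);keep=(abs(ra)<1.5)&(abs(rb)<1.5)
    print("kept",keep.sum(),len(out))
    n=lambda u,v:Rt.T@Rc.T@np.array([(u-w["cx"])/w["fx"],(v-w["cy"])/w["fy"],1])
    # silhouette planes through camera; each lies 18 mm from the axis
    pl=[]
    for p in(pa,pb):
        m=np.cross(n(np.polyval(p,v0),v0),n(np.polyval(p,v1),v1));pl.append(m/np.linalg.norm(m))
    if pl[0][1]<0:pl[0]*=-1
    if pl[1][1]>0:pl[1]*=-1
    d=np.cross(pl[0],pl[1]);d/=np.linalg.norm(d)*np.sign(d[0])
    q=np.linalg.lstsq(np.array([pl[0],pl[1],d]),[.018,.018,0],rcond=None)[0]+Rt.T@(C-o["tool_pos"])
    q=q-d*q[0]/d[0]
    print("axis in tool at x=0 (mm)",(q*1000).round(1),"dir",d.round(4),"pitch,yaw deg",np.degrees(d[2]).round(2),np.degrees(d[1]).round(2))
    return q,d,n,Rt.T@(C-o["tool_pos"])
E
python3 - <<'E'
from meas import *
import pickle
w=pickle.load(open("w5.pkl","rb"));im=cv2.imread("pics/w5.png");o=ctrl.get_obs()
q,d,n,C=meas(im,w,o)
g=cv2.GaussianBlur(im,(5,5),0).astype(float).sum(2)[:,275:290].mean(1);e=np.abs(np.diff(g));ks=[k for k in np.argsort(e)[::-1] if 70<k<130][:5];print(ks,e[ks].round())
for k in ks[:3]:   # foot top edge: 18 mm above the axis
    r=n(282,k+.5);t=(q[2]-.018-C[2])/r[2];print(k,"foot x in tool",((C+r*t)[0]*1000).round(1))
E
```

```text
kept 9 32
axis in tool at x=0 (mm) [  0.    1.8 -19.6] dir [ 0.9959 -0.0092  0.0902] pitch,yaw deg 5.17 -0.53
[np.int64(113), np.int64(117), np.int64(114), np.int64(85), np.int64(84)] [54. 52. 51. 51. 43.]
113 foot x in tool 79.8
117 foot x in tool 78.0
114 foot x in tool 79.3
```

Run:
```python
import cv2,numpy as np
im=cv2.imread("pics/w5.png");g=cv2.GaussianBlur(im,(3,3),0).astype(float)
G=np.abs(cv2.Sobel(g,cv2.CV_64F,1,0,ksize=3)).sum(2)
for v in range(92,250,10):
    f=lambda a,b:[(int(k),int(G[v,k])) for k in range(a,b) if G[v,k]>150 and G[v,k]==G[v,a:b][max(0,k-a-2):k-a+3].max()]
    print(v,f(225,262),f(300,335))
```

```text
92 [(245, 237), (249, 231)] [(315, 260)]
102 [(245, 230), (249, 249)] [(315, 240)]
112 [(245, 182), (249, 245)] [(314, 180), (315, 180)]
122 [(246, 365), (250, 222)] [(314, 197), (317, 197)]
132 [(246, 299)] [(316, 281), (324, 295)]
142 [(247, 295)] [(316, 319), (324, 337)]
152 [(247, 451)] [(316, 328), (322, 337)]
162 [(238, 335), (249, 281)] [(312, 200), (316, 355), (321, 364)]
172 [(249, 219), (254, 203)] [(315, 318), (321, 489)]
182 [(247, 183), (260, 324)] [(313, 323), (320, 236)]
192 [] [(313, 302), (320, 212)]
202 [(248, 201)] [(313, 296), (320, 229)]
212 [(248, 339)] [(313, 575), (320, 269)]
222 [(248, 252)] [(306, 569), (314, 244), (321, 267)]
232 [(230, 226), (248, 218)] [(313, 330), (320, 349)]
242 [(242, 343)] [(313, 419)]
```

The in-hand fit (noisy) gives the axis 20 mm behind the TCP, as expected, and a foot at about +91 mm. Pitch is roughly 3–5° foot-down, but uncertain. Moving over the cradle at a safe height.

{"method": "arm_command", "body": {"plan": [[2,-5.2,0,0,0,0],[2,-5.2,0,0,0,0],[2,-5.2,0,0,0,0],[2,-5.2,0,0,0,0],[2,-5.2,0,0,0,0],[2,-5.2,0,0,0,0],[2,-5.2,0,0,0,0],[2,-5.2,0,0,0,0],[0,0,0,0,0,0]]}}

```text
time_s: 13.08
tool_pos: [0.4595, 0.217, 0.1835]
orientation: [-3.07, -0.66, 0.032]
force: [-0.4, -0.5, -2.4]
grip_width: 0.363
```

{"method": "arm_command", "body": {"plan": [[0,0,0,0,0,9],[0,0,0,0,0,9],[0,0,0,0,0,9],[0,0,0,0,0,0]]}}

```text
time_s: 13.58
tool_pos: [0.457, 0.2133, 0.1775]
orientation: [3.13, -0.097, -0.047]
force: [0.6, 0.4, -1.2]
grip_width: 0.365
```

```bash
python3 -c "
from h import *
st([.4685,.2018,.10])"
```

```text
pos [0.457  0.2133 0.1775] F [ 0.6  0.4 -1.2] M [0.02 0.15 0.03] w 0.365 t 13.57 yaw -3.56 fix rx,ry deg 0.63 1.68
delta cm [1.44 0.99 7.72]
```

{"method": "arm_command", "body": {"plan": [[0,0,0,0.6,1.7,-0.7],[1.2,1.1,2.0,0,0,0],[0,0,2.5,0,0,0],[0,0,0,0,0,0]]}}

```text
time_s: 14.08
tool_pos: [0.4682, 0.1993, 0.1308]
orientation: [3.141, -0.067, 0.005]
force: [-0.0, 0.5, -1.5]
grip_width: 0.359
```

Run:
```python
from h import *
import pickle
w=optics.camera_info("wrist");im=optics.capture("wrist");cv2.imwrite("pics/w6.png",im);pickle.dump(w,open("w6.pkl","wb"))
st([.4685,.2018,.10])
cv2.imwrite("pics/w6b.png",cv2.resize(im[20:300,95:465],(792,600),interpolation=cv2.INTER_CUBIC))
```

```text
pos [0.4692 0.1996 0.1324] F [ 0.8  0.2 -0.9] M [ 0.03  0.14 -0.03] w 0.364 t 14.12 yaw -2.44 fix rx,ry deg -0.03 -0.36
delta cm [-0.1  -0.22  3.24]
```

View pics/w6b.png

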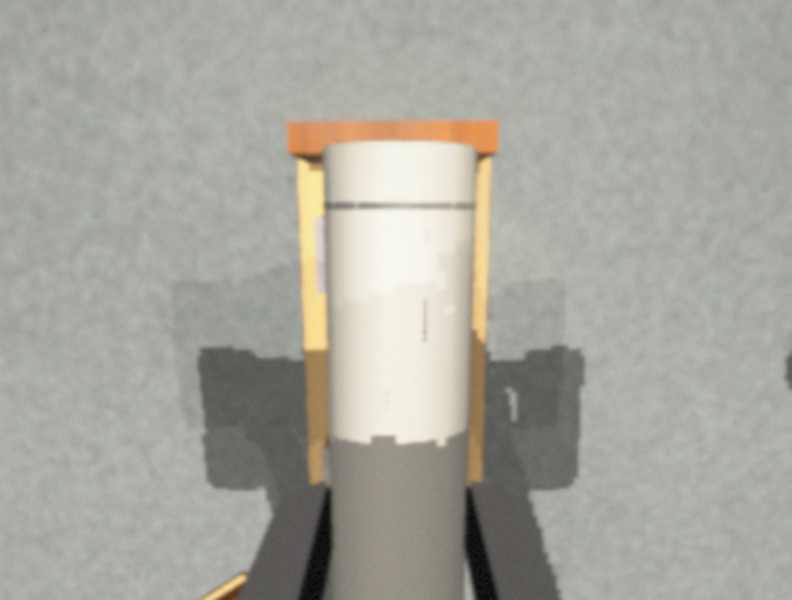

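The view shows the tower over the cradle. The foot edge is at crop row 142, just short of the plate (its inner top edge is at row 154). Base edges run (298,157)→(318,480) on the left and (491,157)→(478,480) on the right. Next I compute the offsets.

Run:
```python
from h import *
import pickle
w=pickle.load(open("w6.pkl","rb"));o=ctrl.get_obs();Rt=Ro.from_rotvec(o["orientation"]).as_matrix();p0=o["tool_pos"]
im=cv2.GaussianBlur(cv2.imread("pics/w6.png"),(3,3),0).astype(float);G=np.abs(cv2.Sobel(im,cv2.CV_64F,1,0,ksize=3)).sum(2)
k=792/370
def edge(x0,y0,x1,y1):
    L=[]
    for y in np.arange(min(y0,y1)+8,max(y0,y1)-4,4):
        x=x0+(x1-x0)*(y-y0)/(y1-y0);u,v=95+x/k,int(round(20+y/k));a=int(round(u))-2
        g=G[v,a-1:a+6];i=a+np.argmax(g[1:-1]);y_=G[v,i-1:i+2];den=y_[0]-2*y_[1]+y_[2]
        L.append((v,i+(.5*(y_[0]-y_[2])/den if den else 0)))
    L=np.array(L);p=np.polyfit(L[:,0],L[:,1],1);r=L[:,1]-np.polyval(p,L[:,0]);m=abs(r)<1;return np.polyfit(L[m,0],L[m,1],1)
bl,br=edge(298,157,318,480),edge(491,157,478,480)
tl,tr=edge(325,150,330,430),edge(475,150,468,430)
va,vb=96,240
for nm,l,r,z in(("base",bl,br,.012),("tower",tl,tr,p0[2]+.0196)):
    A=[ray(w,np.polyval(l,v),v,z)-p0 for v in(va,vb)];B=[ray(w,np.polyval(r,v),v,z)-p0 for v in(va,vb)]
    M=[Rt.T@((a+b)/2) for a,b in zip(A,B)];W=[np.linalg.norm(a-b)*1000 for a,b in zip(A,B)]
    d=M[0]-M[1];print(nm,"width",np.round(W,1),"y at x=0 mm",((M[1]-d*M[1][0]/d[0])[1]*1000).round(2),"slope deg",np.degrees(d[1]/d[0]).round(2),"x",[round(m[0]*1000) for m in M])
c=lambda y,z:(Rt.T@(ray(w,281,20+y/k,z)-p0))[0]*1000
print("foot x tool",c(142,p0[2]+.0196+.018),"plate top far/near edge",c(122,.072),c(154,.072))
```

```text
base width [81.2 72.8] y at x=0 mm 1.33 slope deg -2.09 x [94, -40]
tower width [36.5 32.9] y at x=0 mm 1.21 slope deg -0.04 x [87, 12]
foot x tool 90.07369290550959 plate top far/near edge 103.34921085069367 93.4069505295243
```

Run:
```python
from h import *
import pickle
w=pickle.load(open("w6.pkl","rb"));o=ctrl.get_obs();Rt=Ro.from_rotvec(o["orientation"]).as_matrix();p0=o["tool_pos"];k=792/370
im=cv2.cvtColor(cv2.imread("pics/w6.png"),cv2.COLOR_BGR2HSV)
m=im[...,1]>70
print("wood",[(v,np.flatnonzero(m[v,180:400]).min()+180,np.flatnonzero(m[v,180:400]).max()+180) for v in range(80,245,12) if m[v,180:400].any()])
def q(nm,z,rows):
    M=[];W=[]
    for y,a,b in rows:
        A,B=[Rt.T@(ray(w,95+(x+.5)/k-.5,20+(y+.5)/k-.5,z)-p0) for x in(a,b)];M.append((A+B)/2);W.append((B-A)[1]*1000)
    d=M[0]-M[1];print(nm,np.round(W,1),"y@0",((M[1]-d*M[1][0]/d[0])[1]*1000).round(2),"slope",np.degrees(d[1]/d[0]).round(2),"ends y",[(m[:2]*1000).round(1) for m in M])
q("base",.012,[(157,298,491),(480,309,483)])
q("tower",p0[2]+.0196,[(157,325,475),(430,330,468)])
q("plate",.072,[(124,287,498),(125.,287,498)])
```

```text
wood [(80, np.int64(229), np.int64(327)), (92, np.int64(232), np.int64(324)), (104, np.int64(234), np.int64(323)), (116, np.int64(235), np.int64(323)), (128, np.int64(235), np.int64(322)), (140, np.int64(235), np.int64(322)), (152, np.int64(236), np.int64(322)), (164, np.int64(236), np.int64(322)), (176, np.int64(237), np.int64(321)), (188, np.int64(238), np.int64(321)), (200, np.int64(238), np.int64(321)), (212, np.int64(238), np.int64(320)), (224, np.int64(239), np.int64(320)), (236, np.int64(239), np.int64(320))]
base [78.8 79.8] y@0 -0.26 slope -0.27 ends y [array([95.9, -0.7]), array([-44.5,  -0. ])]
tower [34.4 34.9] y@0 1.06 slope 0.11 ends y [array([88.3,  1.2]), array([22.8,  1.1])]
plate [69.2 69.3] y@0 -1.16 slope 0.05 ends y [array([102.9,  -1.1]), array([102.6,  -1.1])]
```

Base and tower widths are consistent, so the tower is level. It needs about −1.35 mm in tool y and −0.4° of yaw, and I'll back it off 4 mm from the plate before lowering.

{"method": "arm_command", "body": {"plan": [[-0.4,-0.15,1.5,0,-0.3,-0.4],[0,0,1.5,0,0,0],[0,0,1.5,0,0,0],[0,0,1.0,0,0,0],[0,0,0,0,0,0]]}}

```text
time_s: 14.75
tool_pos: [0.466, 0.202, 0.0756]
orientation: [-3.14, 0.052, -0.007]
force: [-0.0, -0.5, -1.3]
grip_width: 0.36
```

```bash
python3 -c "
from h import *
st([.4652,.2011,.05])"
```

```text
pos [0.466  0.202  0.0756] F [-0.  -0.5 -1.3] M [-0.01  0.14 -0.03] w 0.36 t 14.75 yaw -1.88 fix rx,ry deg -0.1 -0.24
delta cm [-0.09  0.09  2.56]
```

{"method": "arm_command", "body": {"plan": [[-0.1,0.1,1.2,0,-0.2,0],[0,0,0.9,0,0,0],[0,0,0.2,0,0,0]]}}

```text
time_s: 15.12
tool_pos: [0.4656, 0.2012, 0.0517]
orientation: [-3.139, 0.051, -0.003]
force: [0.2, -0.3, -1.4]
grip_width: 0.367
```

```bash
python3 -c "
from h import *
st([.4652,.2011,.04])"
```

```text
pos [0.4656 0.2012 0.0517] F [ 0.2 -0.3 -1.4] M [-0.01  0.21  0.04] w 0.367 t 15.12 yaw -1.88 fix rx,ry deg -0.12 -0.1
delta cm [-0.05  0.01  1.17]
```

{"method": "arm_command", "body": {"plan": [[0,0,0.35,0,0,0],[0,0,0.35,0,0,0],[0,0,0,0,0,0]]}}

```text
time_s: 15.5
tool_pos: [0.466, 0.2012, 0.0445]
orientation: [-3.139, 0.052, -0.004]
force: [0.0, -0.5, -1.5]
grip_width: 0.363
```

{"method": "arm_command", "body": {"plan": [[0,0,0.25,0,0,0],[0,0,0.0,0,0,0]]}}

```text
time_s: 15.75
tool_pos: [0.4663, 0.2013, 0.0423]
orientation: [-3.139, 0.052, -0.005]
force: [0.2, -0.5, -1.7]
grip_width: 0.363
```

```bash
python3 -c "
from h import *
st([.4652,.2011,.04])"
```

```text
pos [0.4663 0.2013 0.0423] F [ 0.2 -0.5 -1.7] M [0.01 0.21 0.05] w 0.363 t 15.75 yaw -1.88 fix rx,ry deg -0.15 -0.18
delta cm [-0.11  0.03  0.23]
```

{"method": "arm_command", "body": {"plan": [[0,0,0.25,0,0,0],[0,0,0.0,0,0,0]]}}

```text
time_s: 16.0
tool_pos: [0.4664, 0.2014, 0.0398]
orientation: [-3.138, 0.052, -0.006]
force: [-0.2, 0.6, -0.4]
grip_width: 0.361
```

{"method": "arm_command", "body": {"plan": [[0,0,0.2,0,0,0],[0,0,0.0,0,0,0]]}}

```text
time_s: 16.25
tool_pos: [0.4664, 0.2014, 0.0376]
orientation: [-3.138, 0.052, -0.006]
force: [-0.0, 0.3, -1.7]
grip_width: 0.363
```

```bash
python3 -c "
from h import *
st([.4652,.2011,.0354])"
```

```text
pos [0.4664 0.2014 0.0376] F [-0.   0.3 -1.7] M [-0.02  0.12  0.06] w 0.363 t 16.25 yaw -1.88 fix rx,ry deg -0.16 -0.21
delta cm [-0.12  0.04  0.22]
```

{"method": "arm_command", "body": {"plan": [[0.3,0,0,0,-0.2,0],[0.15,0,0,0,0,0],[0,0,0,0,0,0]]}}

```text
time_s: 16.62
tool_pos: [0.4715, 0.2013, 0.0378]
orientation: [-3.138, 0.052, -0.001]
force: [0.4, 0.2, -1.7]
grip_width: 0.361
```

{"method": "arm_command", "body": {"plan": [[0.1,0,0,0,0,0],[0,0,0,0,0,0]]}}

```text
time_s: 16.88
tool_pos: [0.4719, 0.2012, 0.0376]
orientation: [-3.138, 0.052, 0.002]
force: [0.1, 0.1, -1.6]
grip_width: 0.361
```

{"method": "arm_command", "body": {"plan": [[0.1,0,0,0,0,0],[0,0,0,0,0,0]]}}

```text
time_s: 17.12
tool_pos: [0.4719, 0.2012, 0.0372]
orientation: [-3.139, 0.051, 0.005]
force: [-0.1, 0.6, -1.2]
grip_width: 0.368
```

x stops at 0.4719, close to the predicted plate contact (~0.4726), so the foot is at the plate. A zero row releases any push, so the last row must carry it. Now down.

{"method": "arm_command", "body": {"plan": [[0,0,0.15,0,0,0]]}}

```text
time_s: 17.25
tool_pos: [0.4717, 0.2013, 0.0358]
orientation: [-3.139, 0.051, 0.006]
force: [-2.5, -0.8, 0.9]
grip_width: 0.365
```

{"method": "arm_command", "body": {"plan": [[0,0,0.15,0,0,0]]}}

```text
time_s: 17.38
tool_pos: [0.4719, 0.201, 0.0345]
orientation: [-3.139, 0.051, 0.005]
force: [-1.2, -1.4, 3.9]
grip_width: 0.366
```

{"method": "arm_command", "body": {"plan": [[0,0,0.15,0,0,0]]}}

```text
time_s: 17.5
tool_pos: [0.4719, 0.2008, 0.0342]
orientation: [-3.14, 0.051, 0.005]
force: [-5.6, -2.3, 9.6]
grip_width: 0.364
```

```bash
python3 -c "
from h import *
st()"
```

```text
pos [0.4719 0.2008 0.0342] F [-5.6 -2.3  9.6] M [-0.33  1.21  0.07] w 0.364 t 17.5 yaw -1.85 fix rx,ry deg -0.09 0.19
```

{"method": "arm_command", "body": {"plan": [[-0.05,0,0.12,0,0,0],[0,0,0.15,0,0,0],[0,0,0.15,0,0,0]]}}

```text
time_s: 17.88
tool_pos: [0.472, 0.2008, 0.0342]
orientation: [-3.139, 0.05, 0.002]
force: [-5.2, -1.5, 7.3]
grip_width: 0.364
```

{"method": "arm_command", "body": {"plan": [[0,0,0.2,0,0,0]]}}

```text
time_s: 18.0
tool_pos: [0.4719, 0.2008, 0.0342]
orientation: [-3.139, 0.05, 0.001]
force: [-6.5, -2.6, 11.6]
grip_width: 0.362
```

Run:
```python
from h import *
import pickle
st()
w=optics.camera_info("wrist");im=optics.capture("wrist");cv2.imwrite("pics/w7.png",im);pickle.dump(w,open("w7.pkl","wb"))
s=optics.capture("side");c=optics.camera_info("side");u,v=map(int,proj(c,[.48,.2,.05]))
b=cv2.resize(s[v-42:v+42,u-56:u+56],(560,420),interpolation=cv2.INTER_CUBIC)
cv2.imwrite("pics/fin.png",cv2.resize(np.hstack([im,b]),(800,300)))
st()
```

```text
pos [0.4719 0.2008 0.0342] F [-6.5 -2.6 11.6] M [-0.35  1.29  0.04] w 0.362 t 18.0 yaw -1.81 fix rx,ry deg -0.1 0.04
pos [0.472  0.2008 0.0342] F [-5.6 -1.4  9.3] M [-0.33  1.21  0.05] w 0.365 t 18.1 yaw -1.81 fix rx,ry deg -0.1 0.04
```

View pics/fin.png

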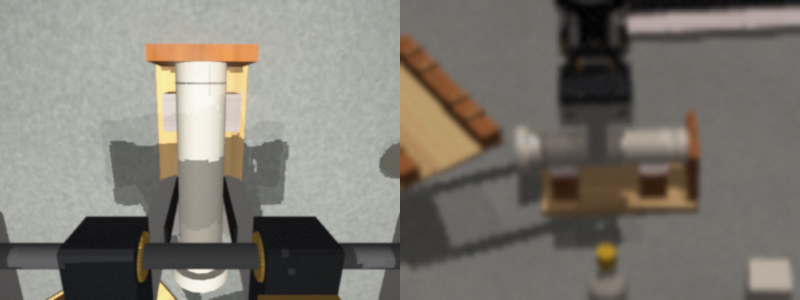

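The wrist and side views show the barrel lying along the cradle, its foot at the plate and the collar out at the open end. I'll check by a gentle rock that both saddles bear.

{"method": "arm_command", "body": {"plan": [[0,0,0.2,0,0.8,0]]}}

```text
time_s: 18.23
tool_pos: [0.4723, 0.2008, 0.0342]
orientation: [-3.14, 0.049, -0.023]
force: [-5.3, -1.5, 9.1]
grip_width: 0.363
```

```bash
python3 -c "
from h import *
st()"
```

```text
pos [0.4723 0.2008 0.0342] F [-5.3 -1.5  9.1] M [-0.31  1.17  0.02] w 0.363 t 18.23 yaw -1.81 fix rx,ry deg -0.11 -0.83
```

{"method": "arm_command", "body": {"plan": [[0,0,0.2,0,0,0]]}}

```text
time_s: 18.35
tool_pos: [0.4724, 0.2008, 0.0342]
orientation: [-3.139, 0.049, -0.024]
force: [-6.2, -1.7, 9.9]
grip_width: 0.364
```

{"method": "arm_command", "body": {"plan": [[0,0,0.2,0,-0.8,0]]}}

```text
time_s: 18.48
tool_pos: [0.472, 0.2008, 0.0342]
orientation: [-3.139, 0.048, -0.002]
force: [-6.4, -1.6, 10.1]
grip_width: 0.367
```

```bash
python3 -c "
from h import *
st()"
```

```text
pos [0.472  0.2008 0.0342] F [-6.4 -1.6 10.1] M [-0.35  1.46  0.04] w 0.367 t 18.48 yaw -1.77 fix rx,ry deg -0.11 -0.07
```

{"method": "arm_command", "body": {"plan": [[0,0,0.2,0,0,0]]}}

```text
time_s: 18.6
tool_pos: [0.472, 0.2008, 0.0342]
orientation: [-3.139, 0.048, -0.002]
force: [-5.6, -1.5, 9.7]
grip_width: 0.361
```

```bash
python3 -c "
from h import *
st()"
```

```text
pos [0.472  0.2008 0.0342] F [-5.6 -1.5  9.7] M [-0.4   1.23 -0.01] w 0.361 t 18.6 yaw -1.76 fix rx,ry deg -0.11 -0.08
```

The tool pivots about the barrel with z unchanged and almost no moment. The tower therefore turns freely in the grip and the push settles it onto both saddles. Final push of about 15 N.

{"method": "arm_command", "body": {"plan": [[0,0,0.28,0,0,0]]}}

```text
time_s: 18.73
tool_pos: [0.472, 0.2008, 0.0341]
orientation: [-3.139, 0.048, -0.003]
force: [-6.9, -3.0, 15.7]
grip_width: 0.365
```

```bash
python3 -c "
from h import *
st()
for i in range(6): optics.capture('top');st()"
```

```text
pos [0.472  0.2008 0.0341] F [-6.9 -3.  15.7] M [-0.51  1.65  0.06] w 0.365 t 18.73 yaw -1.75 fix rx,ry deg -0.11 -0.1
pos [0.4721 0.2008 0.0342] F [-7.8 -2.4 13.7] M [-0.42  1.57  0.03] w 0.366 t 18.77 yaw -1.75 fix rx,ry deg -0.11 -0.11
pos [0.4721 0.2008 0.0341] F [-7.  -2.2 12.4] M [-0.46  1.53 -0.01] w 0.367 t 18.82 yaw -1.75 fix rx,ry deg -0.11 -0.11
pos [0.4721 0.2008 0.0341] F [-7.8 -1.7 13.2] M [-0.42  1.54  0.05] w 0.362 t 18.88 yaw -1.75 fix rx,ry deg -0.11 -0.11
pos [0.4721 0.2008 0.0341] F [-6.4 -2.  13.1] M [-0.42  1.59  0.08] w 0.366 t 18.93 yaw -1.75 fix rx,ry deg -0.11 -0.12
pos [0.472  0.2008 0.0341] F [-7.2 -2.3 12.6] M [-0.4   1.54  0.03] w 0.363 t 18.98 yaw -1.75 fix rx,ry deg -0.11 -0.12
pos [0.472  0.2008 0.0341] F [-7.4 -3.3 13.2] M [-0.42  1.58  0.02] w 0.358 t 19.02 yaw -1.75 fix rx,ry deg -0.11 -0.11
```

```bash
python3 -c "
from h import *
ctrl.job_done();st()"
```

```text
the job is handed in; nothing more can be done
the job is handed in; nothing more can be done
```

I took the tower out of the right-hand rack and laid it in the cradle, foot at the end plate and collar out at the open end. I handed the job in at about 19 s with the gripper still holding it and pressing down.

**Last checks**
- **Push:** the wrist force was steady at about 13 N up, or about 14.5 N net of the carried weight. The sideways force was about 2 N, so both V faces should carry roughly 8–12 N each. I worked this out from the wrist force and did not measure the faces directly.
- **Foot against the plate:** the tool stopped at x = 0.472, where I had predicted contact, with about 7 N along the axis.
- **Seating:** a ±0.8° rock left the height unchanged and caused little moment. The tower pivots in the grip, so the push should settle it onto both saddles. The last wrist and side views agreed.
- **Grip:** the fingers read about 34 mm on the 36 mm barrel, and held.

**What failed or disagreed**
- **Missed grasp:** the first grasp closed just above the tower, because the fingertips sat about 25 mm short of where the tool frame puts them. I re-opened and gripped lower. The tower had not moved.
- **Pitch in the gripper:** a first camera estimate of about 5° foot-down was noisy, and a later look showed the tower level.
- **Cradle position:** measuring from the base's near edge gave a centre about 1 cm away from the saddles and plate. I trusted the saddles and plate.
- **Other objects:** the column was still in its lane after the lift. I did not measure it or the other objects again at the end.

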